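# Load and clamp tube racks on a bench mixer

### The job

Switch the mixer's isolator off before you lift any rack, move the orange rack (if there is one left in the mixer's clamp) to stand upright in the blue return tray, and stand every green rack in the clamp with its long sides along the jaws, backing the T-handle off first if the jaws are too close. With the isolator still off, turn the T-handle clockwise until the rising resistance shows that the racks are firmly held (the yellow band behind the sprung jaw pad about half pushed in, not bottomed), and only then switch the isolator on again and let go. Do not disturb the amber bottle, the tip box or the white jar.

Things in the scene. Friction and masses are not known exactly. Their poses are not given: they have to be found in the camera images.
- mixer: white bench mixer, fixed: housing 250 mm wide (y), 45 mm high, reaching from 175 mm before to 85 mm beyond its origin (x). Origin: on the bench below the bed; x points from the T-handle to the fixed steel jaw, y along the jaws. On top, in order of x: blue drive block with the T-handle, dark carriage, sprung aluminium pad (moving jaw), bed, fixed jaw
- bed (a point): point on the bed's floor, 45 mm above the bench, in the middle of where clamped racks stand (mixer x = 5 mm, y = 0); axes as the mixer. Fixed jaw's face: x = +20 mm. Both jaws span y = -105 to +105 mm and rise 24 mm above the floor. They grip the racks' 40 mm thickness; three racks fit in a row at y = -66, 0, +66 mm. Racks go in easily when the gap is 50 mm or more
- pad_face (a point): centre of the gripping face of the moving jaw (aluminium pad); axes as bed. Gap between the jaws = 20 mm minus its x in the bed frame
- tbar_mid (a point): middle of the T-handle's level crossbar, on the screw's vertical axis (x = -130 mm, y = 0 in the bed frame), 128 mm above the bench. Bar: steel, 96 mm long along this point's x axis, 14 mm wide, 16 mm high, black balls of 19 mm at its ends (119 mm overall). Below it a stem 11 mm thick, then the blue drive block, whose top is 80 mm above the bench
- tscrew (a joint): turn of the T-handle, rad: 0 = open (56 mm gap); grows clockwise from above, closing the jaws 5 mm per rad; range 0 to 5.6. Bar direction = mixer yaw minus this value. Steady drag about 0.18 N m, stays where left; once the pad presses on racks (about 3.2 rad) the drag jumps by 0.04 N m and rises 0.05 N m per further rad
- pad (a joint): how far the sprung pad is pushed back into the carriage, m: 0 = free, 0.012 = bottomed; spring 2 N/mm with 8 N preload. The yellow band seen from above between pad and dark carriage shrinks by this from 14 mm. Firmly held: over 0.003, aim at 0.006; over-tight: over 0.008 with the screw beyond 5.3 rad
- iso_handle (a joint): angle of the isolator's red handle, rad: 0 = off, 1.57 = on; grows clockwise seen from above. An over-centre detent pulls it to the nearer end from beyond half-way; it needs about 0.15 N m at most
- iso_grip (a point): centre of the red bar of the isolator's handle (66 mm long along this point's x axis, 16 mm wide, 30 mm high), on its vertical turning axis, 84 mm above the bench, on a fixed grey box 90 x 90 x 60 mm with a yellow top plate. Under the bar is a red disc of 56 mm diameter whose top is 69 mm above the bench. The white line on the bar's -x end points to the white dot when off and to the green dot when on
- rack_a_mid (a point): tube rack, a solid green plastic block with six white caps (look only, 5 mm) on top; 40 mm thick (its x axis), 60 mm long (its y axis), 60 mm high, about 220 g; this point is its centre, 30 mm above its underside, z up. It may be absent
- rack_b_mid (a point): tube rack, a solid green plastic block with six white caps (look only, 5 mm) on top; 40 mm thick (its x axis), 60 mm long (its y axis), 60 mm high, about 220 g; this point is its centre, 30 mm above its underside, z up. It may be absent
- rack_c_mid (a point): tube rack, a solid green plastic block with six white caps (look only, 5 mm) on top; 40 mm thick (its x axis), 60 mm long (its y axis), 60 mm high, about 220 g; this point is its centre, 30 mm above its underside, z up. It may be absent
- old_rack_mid (a point): tube rack, a solid orange plastic block with six grey caps (look only, 5 mm) on top; 40 mm thick (its x axis), 60 mm long (its y axis), 60 mm high, about 220 g; this point is its centre, 30 mm above its underside, z up. It may be absent; if present, it starts standing loosely in the clamp, aligned with the bed
- tray_in (a point): centre of the inner floor (about 4 mm above the bench) of the blue return tray, fixed, outside 130 x 130 mm, rim 20 mm above the bench, walls 4 mm
- amber_bottle: bystander: amber bottle 60 mm wide, 140 mm high; origin at its underside
- tip_box: bystander: blue closed tip box 80 x 120 x 55 mm; origin at its underside
- jar: bystander: white jar 68 mm wide, 75 mm high; origin at its underside

How it is judged:
By the outcome, as a careful person would: the job done as asked, in the order asked, and still so for the second after the job is handed in, with the robot touching nothing.
Of rack_a, rack_b, rack_c, old_rack only 2 to 4 are there at a start; the rules pass over those that are not, and their reading is None.
At some moment in a run one of rack_a, rack_b, rack_c may be knocked a few centimetres aside while the robot is not near it.
It also fails if it takes over 208 s, if anything falls off the work surface, if the arm or the gripper's body presses on something with over 40 N, if the wrist force passes 120 N, or if a joint passes its speed limit or range.

### The arm

A 7-joint arm with a two-finger parallel gripper is mounted at the origin on the work surface. World frame = base frame: x ahead of the robot, y to its left, z up, the work surface at z = 0. Lengths are in mm, angles in rad, forces in N, time in s.
With the tool pointing down it reaches from about 400 to 875 mm from the base axis. Payload 4.4 kg.
Tool frame: the origin (TCP) lies at the very end of the fingers, on their centre line; the grasp point (between the pads) lies 19 mm behind it; z points along the fingers, y is the direction in which the jaws open and shut (so a half turn about z gives the same grasp; the last joint's range is limited). The gripper opens to 85 mm and grips with 20 to 120 N. Pads are 22 mm wide; open, the fingers measure 114 mm over their backs; the gripper's body (76 mm by 85 mm) begins 54 mm behind the grasp point. The pads swing forward as they close: fully open they stand 13 mm farther back than shut.
Start: joints at [-0.066, 0.628, 0.038, 1.517, -0.027, 0.996, -0.02], TCP at [650.014, 0.027, 231.313] pointing down, gripper open.
Joint ranges: [-3.06, 3.06], [-0.37, 2.12], [-1.25, 1.32], [0.18, 2.47], [-1.1, 4.24], [0.23, 1.98], [-2.94, 2.94]. Speed limits (rad/s): [2.57, 2.57, 3.14, 3.14, 3.14, 3.14, 3.14].

### API

Orientations are given as [roll, pitch, yaw] about the fixed x, y, z axes, in that order (R = Rz(yaw) Ry(pitch) Rx(roll)).
In Python, from cell import ctrl, eyes gives the robot as it stands.
- The arm moves only by the tool move_arm, never from a script. Its argument "increments" is a list of rows, each a list of 6 numbers: the shift along the tool's x, y, z in cm, then the turn, a rotation vector about the tool's x, y, z in degrees. In form: [[x, y, z, wx, wy, wz], ...]. A call has 1 to 20 rows; each row is the pose to reach, as a shift and turn from the pose commanded when the call began, along the tool's axes at that moment; what a row does not reach only later rows make up. A row lasts 1/10 s, in which the tool goes at most 50 mm and 8.59 degrees, less where a joint would pass 70% of its speed; a pose out of reach is approached as far as the arm can. A call with a gripper value outside its range is refused whole. "grip" is the opening, from -1 (shut) to 1 (fully open), set as the call begins (left out, the last holds). The fingers move at their own pace and stop on an object; the grip force is fixed at half the most. Time passes only in rows, so rows that repeat a pose let the fingers close. It gives the time, the measured TCP pose, the force and the opening at its end, in the units of the state.
- ctrl.read_state(): the state, without advancing time (a new reading comes with each control period).
- eyes.get_image(name): name is "scene" or "side" or "wrist"; returns the picture (480x640x3 uint8, red, green, blue); there is no depth.
- eyes.calibration(name): a dict with "fx", "fy", "cx", "cy" (pixels), "pose" (4x4, takes a point from camera to world coordinates); the wrist camera has in their place "tool_from_camera" (4x4, takes a point from camera to tool coordinates, whose origin is the TCP and whose axes are the flange's). Camera axes: x right, y up, looking along -z (the intrinsics and any distortion apply to the point x, -y, -z); pixel columns grow to the right and rows downward; lengths in mm; the calibration is good to about 2 mm. A picture is of the moment at which its call begins: read the wrist's pose just before it. calibration takes no time and is no camera call.
- ctrl.finish_job(): hands the job in, once; it reports no verdict.
The state is a dict: "clock": time; "qpos": joint angles; "qd": joint speeds; "tau": joint torques, N m; "eef_pos": TCP position; "tool_rot": TCP orientation; "force": force on the tool from outside, world axes, zero at the start; "torque": the same for the moment, N m; "width": finger opening in mm.
Only numpy, scipy, OpenCV 4.12 (cv2) and the standard library are available. Lean on these libraries where they do the work, as an engineer would, in place of code of your own. Each camera call takes 0.05 s, during which the arm holds its last target. There are 200 camera calls.

## Working session

There is one attempt and no reset: what is moved stays moved. The work goes in short steps, Python scripts to look and compute and a tool call to move; the robot and the scene stay as the last step left them, time stands still between calls to the robot, and variables do not carry over. Pictures are saved under pics/ and viewed, about 12 in all and at most 16, crops included, and the job is handed in when it is done.

Besides the shell and the picture viewer there is one more tool, called after ">>>" as name([rows], argument=value, ...), one row to a line, values as JSON. move_arm: Moves the arm, as the interface text tells. Its arguments: {"type":"object","properties":{"increments":{"type":"array","items":{"type":"array","items":{"type":"number"}}},"grip":{"type":"number"}},"required":["increments"]}

```bash
ls; mkdir -p pics
cat > h.py <<'E'
import numpy as np, cv2
from cell import ctrl, eyes
def snap(n,f):
    im=eyes.get_image(n); cv2.imwrite('pics/'+f+'.png',im[:,:,::-1]); return im
E
python3 - <<'E'
from h import *
s=ctrl.read_state(); print({k:np.round(v,3).tolist() for k,v in s.items()})
for n in('scene','side','wrist'):
    snap(n,n+'0'); print(n,eyes.calibration(n))
E
```

```text
pics
{'clock': 0.0, 'qpos': [-0.066, 0.629, 0.038, 1.518, -0.027, 0.996, -0.02], 'qd': [-0.0, -0.002, -0.001, 0.0, -0.001, -0.002, 0.001], 'tau': [-0.001, -56.341, 1.226, -19.345, 0.011, 0.011, -0.0], 'eef_pos': [649.395, 0.025, 230.414], 'tool_rot': [-3.14, -0.0, 1.571], 'force': [-0.25, -0.183, -0.084], 'torque': [0.019, -0.029, -0.042], 'width': 84.969}
scene {'fx': 573.96986658588, 'fy': 573.96986658588, 'cx': 320.2741909454523, 'cy': 246.7293940878606, 'pose': array([[-5.41124090e-01, -6.61433572e-01,  5.19317196e-01,
         1.35059366e+03],
       [ 8.40939210e-01, -4.23819537e-01,  3.36449469e-01,
         5.25738131e+02],
       [-2.44220063e-03,  6.18775105e-01,  7.85564387e-01,
         1.22253596e+03],
       [ 0.00000000e+00,  0.00000000e+00,  0.00000000e+00,
         1.00000000e+00]])}
side {'fx': 496.4787342830947, 'fy': 496.4787342830947, 'cx': 316.50685209702056, 'cy': 227.03778691022546, 'pose': array([[-9.70370180e-01,  1.51582862e-01, -1.88160436e-01,
         4.16296210e+02],
       [-2.40758251e-01, -6.72413563e-01,  6.99925328e-01,
         7.49258726e+02],
       [-2.04249448e-02,  7.24487844e-01,  6.88984895e-01,
         8.14514417e+02],
       [ 0.00000000e+00,  0.00000000e+00,  0.00000000e+00,
         1.00000000e+00]])}
wrist {'fx': 340.6573284913597, 'fy': 340.6573284913597, 'cx': 316.55000079227045, 'cy': 241.15706376824716, 'tool_from_camera': array([[ 5.84702682e-05,  9.56093922e-01,  2.93060418e-01,
         7.54419718e+01],
       [ 9.99999815e-01,  1.21459591e-04, -5.95771465e-04,
        -1.09751243e+00],
       [-6.05208475e-04,  2.93060399e-01, -9.56093738e-01,
        -1.43033193e+02],
       [ 0.00000000e+00,  0.00000000e+00,  0.00000000e+00,
         1.00000000e+00]])}
```

View pics/scene0.png

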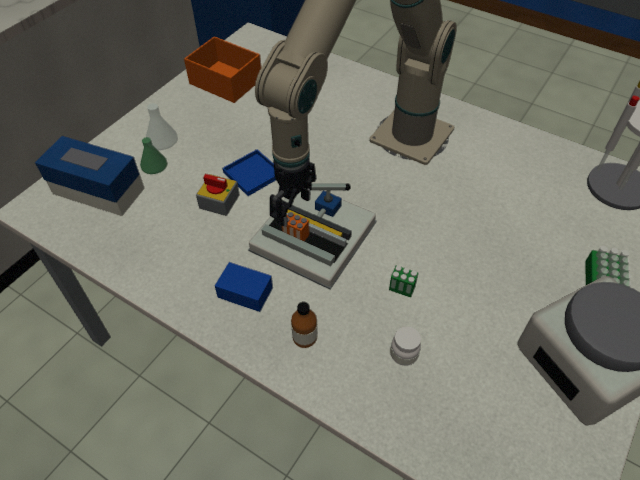

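View pics/side0.png

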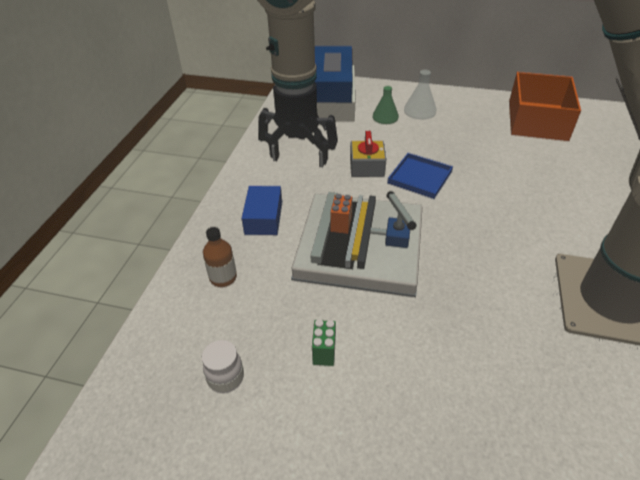

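```bash
cat >> h.py <<'E'
def ray(n,u,v,T=None):
    c=eyes.calibration(n); P=c['pose'] if T is None else T
    d=P[:3,:3]@np.array([(u-c['cx'])/c['fx'],-(v-c['cy'])/c['fy'],-1]); return P[:3,3],d
def onz(n,u,v,z,T=None):
    o,d=ray(n,u,v,T); return np.round(o+d*(z-o[2])/d[2],1)
E
python3 - <<'E'
from h import *
for n,u,v,z,l in [('scene',607,268,60,'far rack'),('scene',404,272,60,'green'),('side',325,325,60,'green'),('side',342,200,105,'orange'),('scene',297,218,105,'orange'),('side',367,146,84,'iso'),('side',421,175,10,'tray'),('scene',253,172,10,'tray'),('side',401,210,128,'tbar'),('scene',329,187,128,'tbar')]:
    print(l,n,onz(n,u,v,z))
a=cv2.imread('pics/side0.png')[120:380,200:470]; cv2.imwrite('pics/side0c.png',cv2.resize(a,None,fx=2.3,fy=2.3,interpolation=2))
E
```

```text
far rack scene [252.1 668.4  60. ]
green scene [536.9 246.8  60. ]
green side [544.7 231.3  60. ]
orange side [576.2 -67.5 105. ]
orange scene [564.9 -54.5 105. ]
iso side [ 562.  -314.6   84. ]
tray side [ 416.1 -320.7   10. ]
tray scene [ 418.  -317.7   10. ]
tbar side [445.3 -36.4 128. ]
tbar scene [445.5 -32.4 128. ]
```

View pics/side0c.png

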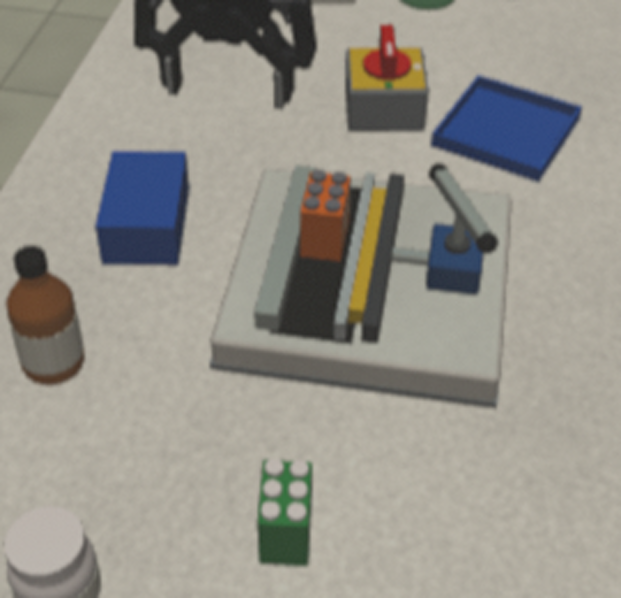

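View pics/wrist0.png

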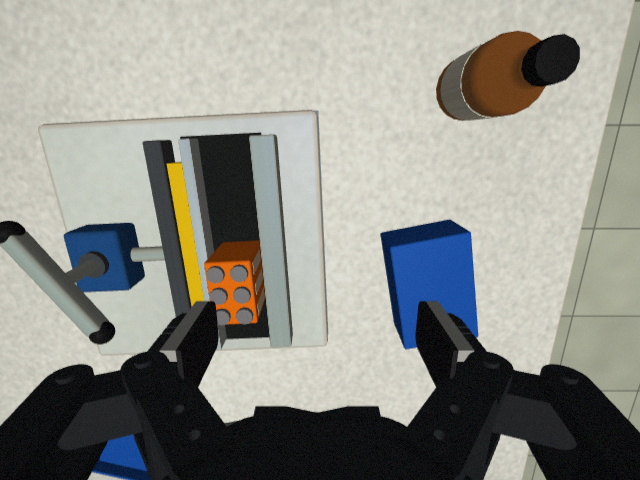

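```bash
cat >> h.py <<'E'
from scipy.spatial.transform import Rotation as Ro
def Tw(s=None):
    s=s or ctrl.read_state(); T=np.eye(4); T[:3,:3]=Ro.from_euler('xyz',s['tool_rot']).as_matrix(); T[:3,3]=s['eef_pos']
    return T@eyes.calibration('wrist')['tool_from_camera']
def w(u,v,z,T): return onz('wrist',u,v,z,T)
E
python3 - <<'E'
from h import *
T=Tw()
for l,u,v,z in [('hTL',41,126,45),('hTR',317,111,45),('hBR',327,346,45),('ball1',10,231,128),('ball2',102,332,128),
 ('orTL',206,263,105),('orTR',259,262,105),('orBR',257,322,105),('fixT',275,135,69),('fixB',291,345,69),('fixinT',250,135,69),('padT',189,139,69),('box TL',388,237,55)]:
    print(l,w(u,v,z,T))
for n in('scene','side'):
    im=cv2.imread(f'pics/{n}0.png'); h=cv2.cvtColor(im,cv2.COLOR_BGR2HSV)
    m=cv2.inRange(h,(0,200,120),(4,255,255))|cv2.inRange(h,(174,200,120),(180,255,255))
    k,_,st,ce=cv2.connectedComponentsWithStats(m)
    for i in range(1,k):
        if st[i,4]>40: print(n,st[i],ce[i],onz(n,*ce[i],80))
E
```

```text
hTL [396.3  84.9  45. ]
hTR [648.8  97.7  45. ]
hBR [ 660.  -147.4   45. ]
ball1 [419.2   8.1 128. ]
ball2 [472.1 -77.9 128. ]
orTL [555.4 -26.1 105. ]
orTR [600.  -25.2 105. ]
orBR [595.4 -82.1 105. ]
fixT [612.9  76.9  69. ]
fixB [ 622.  -129.9   69. ]
fixinT [591.6  76.9  69. ]
padT [539.1  73.6  69. ]
box TL [718.  -17.9  55. ]
scene [204 175  14   6  42] [210.69047619 177.0952381 ] [ 552.1 -356.7   80. ]
scene [207 185  16   8  70] [213.45714286 188.68571429] [ 582.9 -321.5   80. ]
```

>>> move_arm([
  [-4,-1.4,0,0,0,0],
  [-8,-2.8,0,0,0,0],
  [-12,-4.2,0,0,0,0],
  [-16,-5.6,0,0,0,0],
  [-20,-7,0,0,0,0],
  [-25,-8.5,0,0,0,0],
  [-25,-8.5,0,0,0,0],
  [-25,-8.5,0,0,0,0],
], grip=1)

```text
clock: 0.95
eef_pos: [563.9, -252.1, 231.0]
tool_rot: [-3.141, 0.0, 1.567]
force: [-0.2, 1.1, -0.4]
width: 85.7
```

Run:
```python
from h import *
s=ctrl.read_state(); print(s['eef_pos'],s['tool_rot'],s['force'],s['qpos'])
np.save('T1',Tw(s)); snap('wrist','w1')
```

```text
[ 563.8969893  -252.08885169  230.99603643] [-3.14083407e+00  2.65818911e-04  1.56650609e+00] [-0.23406693  1.09423828 -0.37078211] [ 0.35063617  0.58116734  0.03887684  1.61313167 -0.02561631  0.94840249
  0.39379368]
```

View pics/w1.png

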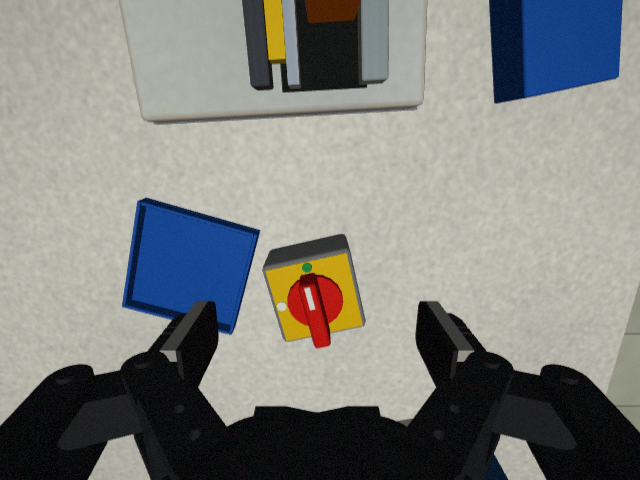

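Run:
```python
from h import *
T=np.load('T1.npy')
for l,u,v,z in [('barA',309,277,99),('barB',322,345,99),('disc',316,300,69),('p1',264,268,60),('p2',347,249,60),('p3',364,325,60),('p4',285,341,60),
 ('t1',142,200,20),('t2',259,231,20),('t3',232,333,20),('t4',123,305,20),('fixc',364,82,69),('fixo',387,80,69),('padface',299,87,69),('hL',145,119,45),('hR',423,104,45)]:
    print(l,w(u,v,z,T))
```

```text
barA [ 556.1 -293.7   99. ]
barB [ 567.5 -362.2   99. ]
disc [ 562.  -331.1   69. ]
p1 [ 510.7 -300.5   60. ]
p2 [ 592.3 -281.    60. ]
p3 [ 611.9 -364.6   60. ]
p4 [ 528.9 -383.5   60. ]
t1 [ 379.9 -239.3   20. ]
t2 [ 500.8 -273.5   20. ]
t3 [ 462.  -398.7   20. ]
t4 [ 339.1 -361.3   20. ]
fixc [ 602.2 -134.    69. ]
fixo [ 621.  -132.6   69. ]
padface [ 548.9 -137.5   69. ]
hL [ 407.1 -160.6   45. ]
hR [ 659. -149.   45.]
```

>>> move_arm([
  [-4,-0.2,0,0,0,-6],
  [-7.9,-0.2,0,0,0,-12],
  [-7.9,-0.2,3,0,0,-12],
  [-7.9,-0.2,6,0,0,-12],
  [-7.9,-0.2,9,0,0,-12],
  [-7.9,-0.2,12,0,0,-12],
  [-7.9,-0.2,14,0,0,-12],
  [-7.9,-0.2,15.5,0,0,-12],
  [-7.9,-0.2,15.5,0,0,-12],
  [-7.9,-0.2,15.5,0,0,-12],
])

```text
clock: 2.0
eef_pos: [563.9, -328.2, 76.7]
tool_rot: [3.141, 0.0, 1.781]
force: [-0.3, -0.3, -0.4]
width: 85.2
```

>>> move_arm([
  [0,0,0,0,0,0],
  [0,0,0,0,0,0],
  [0,0,0,0,0,0],
  [0,0,0,0,0,0],
  [0,0,0,0,0,0],
  [0,0,0,0,0,0],
  [0,0,0,0,0,0],
  [0,0,0,0,0,0],
], grip=-1)

```text
clock: 2.8
eef_pos: [560.8, -329.6, 76.9]
tool_rot: [-3.138, -0.0, 1.781]
force: [-5.0, 0.2, 7.1]
width: 15.0
```

>>> move_arm([
  [0,0,0,0,0,-5],
  [0,0,0,0,0,-10],
  [0,0,0,0,0,-15],
  [0,0,0,0,0,-20],
  [0,0,0,0,0,-25],
  [0,0,0,0,0,-30],
  [0,0,0,0,0,-35],
  [0,0,0,0,0,-40],
  [0,0,0,0,0,-45],
  [0,0,0,0,0,-50],
  [0,0,0,0,0,-55],
  [0,0,0,0,0,-60],
  [0,0,0,0,0,-65],
  [0,0,0,0,0,-70],
  [0,0,0,0,0,-75],
  [0,0,0,0,0,-80],
  [0,0,0,0,0,-85],
  [0,0,0,0,0,-88],
  [0,0,0,0,0,-88],
])

```text
clock: 4.7
eef_pos: [557.4, -334.8, 76.9]
tool_rot: [-3.137, -0.01, -2.97]
force: [-10.9, -7.3, 10.0]
width: 14.8
```

Run:
```python
from h import *
s=ctrl.read_state(); print(s['eef_pos'],s['tool_rot'],s['force'],s['torque'],s['qpos'])
```

```text
[ 557.36336452 -334.83315197   76.89416396] [-3.13683163 -0.01001755 -2.97013414] [-10.90743699  -7.32739084   9.96330035] [-1.37575316  2.14668838  0.11054214] [ 0.73903784  0.84845137 -0.42764738  1.62439472  0.47318458  0.77950014
  1.83760628]
```

>>> move_arm([
  [0,0,0,0,0,0],
  [0,0,0,0,0,0],
  [0,0,0,0,0,0],
  [0,0,0,0,0,0],
  [0,0,-4,0,0,0],
  [0,0,-8,0,0,0],
  [0,0,-12,0,0,8],
  [0,0,-15.5,0,0,16],
  [-0.7,3,-15.5,0,0,24],
  [-1.4,6,-15.5,0,0,32],
  [-2.1,9,-15.5,0,0,40],
  [-2.8,12,-15.5,0,0,48],
  [-3.5,15,-15.5,0,0,56],
  [-4.2,18,-15.5,0,0,64],
  [-4.9,21,-15.5,0,0,72],
  [-5.6,24,-15.5,0,0,80],
  [-6.3,27,-15.5,0,0,88],
  [-7,30,-15.5,0,0,97],
  [-7.6,32.7,-15.5,0,0,97],
  [-7.6,32.7,-15.5,0,0,97],
], grip=1)

```text
clock: 6.7
eef_pos: [581.1, 13.1, 231.3]
tool_rot: [3.141, -0.004, 1.632]
force: [0.6, 1.1, 0.2]
width: 85.3
```

Run:
```python
from h import *
s=ctrl.read_state(); print(s['eef_pos'],s['tool_rot'],s['force'])
np.save('T2',Tw(s)); a=snap('wrist','w2'); b=snap('side','s2')
c=cv2.resize(b[100:260,320:560],(600,400)); 
o=np.vstack([cv2.resize(a[:320],(600,300)),c[:300]]); cv2.imwrite('pics/o2.png',o[:,:,::-1])
T=Tw(s)
h=cv2.cvtColor(a,cv2.COLOR_RGB2HSV); m=cv2.inRange(h,(3,180,150),(14,255,255))
k,_,st,ce=cv2.connectedComponentsWithStats(m)
print([(st[i],ce[i]) for i in range(1,k) if st[i,4]>200])
```

```text
[581.10759855  13.08158272 231.31547607] [ 3.14114869 -0.00382165  1.63166236] [0.55693535 1.09761412 0.19592615]
[(array([ 282,  275,   46,   62, 1308], dtype=int32), array([304.89373089, 303.22553517]))]
```

View pics/o2.png

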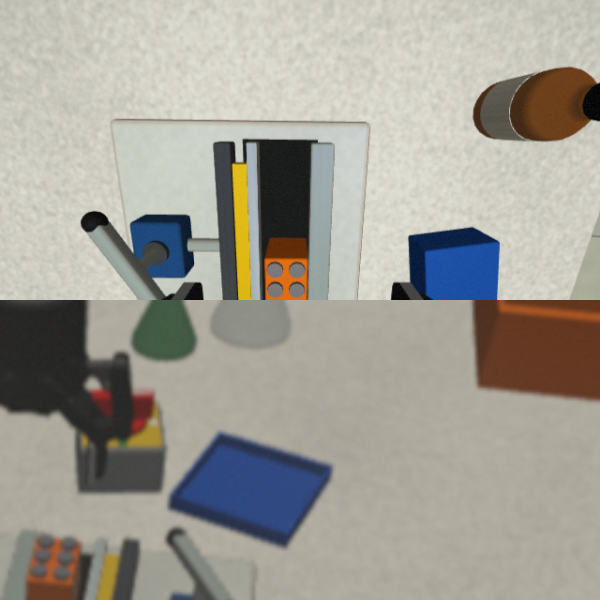

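Run:
```python
from h import *
T=np.load('T2.npy')
for l,u,v,z in [('orTL',282,276,105),('orTR',328,274,105),('orBR',326,336,105),('orBL',283,337,105),('hTL',120,129,45),('hTR',394,132,45),('fixT',332,152,69),('padT',278,152,69),('b1',101,234,128),('far bottom of bed',342,150,45)]:
    print(l,w(u,v,z,T))
```

```text
orTL [553.1 -26.3 105. ]
orTR [592.2 -22.1 105. ]
orBR [594.6 -82.3 105. ]
orBL [555.9 -85.7 105. ]
hTL [395.   84.9  45. ]
hTR [646.7  97.6  45. ]
fixT [589.9  77.2  69. ]
padT [543.   74.3  69. ]
b1 [418.3   9.2 128. ]
far bottom of bed [600.2  78.7  45. ]
```

>>> move_arm([
  [-3.3,-0.6,0,0,0,0],
  [-6.6,-1.1,0,0,0,0],
  [-6.6,-1.1,4,0,0,0],
  [-6.6,-1.1,8,0,0,0],
  [-6.6,-1.1,12,0,0,0],
  [-6.6,-1.1,14,0,0,0],
  [-6.6,-1.1,15.8,0,0,0],
  [-6.6,-1.1,15.8,0,0,0],
  [-6.6,-1.1,15.8,0,0,0],
])

```text
clock: 7.7
eef_pos: [573.5, -61.4, 73.4]
tool_rot: [-3.141, 0.0, 1.622]
force: [0.7, -0.7, -0.6]
width: 85.2
```

>>> move_arm([
  [0,0,0,0,0,0],
  [0,0,0,0,0,0],
  [0,0,0,0,0,0],
  [0,0,0,0,0,0],
  [0,0,0,0,0,0],
  [0,0,0,0,0,0],
  [0,0,0,0,0,0],
], grip=-1)

```text
clock: 8.4
eef_pos: [574.5, -60.3, 74.5]
tool_rot: [3.139, 0.0, 1.623]
force: [-0.0, 0.4, 6.1]
width: 39.1
```

>>> move_arm([
  [0,0,-2,0,0,0],
  [0,0,-4.5,0,0,0],
  [0,0,-8,0,0,0],
  [0,0,-12,0,0,0],
  [-2,-1.4,-12.5,0,0,0],
  [-5,-3.3,-12.5,0,0,0],
  [-8,-5.3,-12.5,0,0,0],
  [-11,-7.3,-12.5,0,0,0],
  [-14,-9.3,-12.5,0,0,0],
  [-17,-11.3,-12.5,0,0,0],
  [-20,-13.3,-12.5,0,0,0],
  [-23,-15.2,-12.5,0,0,0],
  [-25.4,-16.8,-12.5,0,0,0],
  [-25.4,-16.8,-12.5,0,0,0],
  [-25.4,-16.8,-12.5,0,0,0],
])

```text
clock: 9.9
eef_pos: [418.4, -322.8, 198.1]
tool_rot: [-3.141, -0.001, 1.621]
force: [0.7, 0.2, -1.4]
width: 39.3
```

>>> move_arm([
  [0,0,4,0,0,0],
  [0,0,8,0,0,0],
  [0,0,11.5,0,0,0],
  [0,0,14,0,0,0],
  [0,0,15.3,0,0,0],
  [0,0,16,0,0,0],
  [0,0,16.4,0,0,0],
  [0,0,16.4,0,0,0],
  [0,0,16.4,0,0,0],
])

```text
clock: 10.8
eef_pos: [419.8, -323.1, 35.3]
tool_rot: [3.14, 0.001, 1.623]
force: [0.0, 1.0, -1.5]
width: 39.2
```

>>> move_arm([
  [0,0,0.15,0,0,0],
  [0,0,0.2,0,0,0],
  [0,0,0.2,0,0,0],
])

```text
clock: 11.1
eef_pos: [419.6, -323.2, 33.4]
tool_rot: [3.14, 0.001, 1.623]
force: [-0.9, 0.3, 4.6]
width: 39.4
```

>>> move_arm([
  [0,0,0,0,0,0],
  [0,0,0,0,0,0],
  [0,0,0,0,0,0],
  [0,0,0,0,0,0],
  [0,0,-2,0,0,0],
  [0,0,-5,0,0,0],
  [0,0,-9,0,0,0],
  [0,0,-13,0,0,0],
  [0,0,-17,0,0,0],
  [0,0,-19.6,0,0,0],
], grip=1)

```text
clock: 12.1
eef_pos: [419.8, -323.1, 231.2]
tool_rot: [3.139, 0.002, 1.623]
force: [1.0, -0.7, 0.1]
width: 85.5
```

>>> move_arm([
  [4,1,0,0,0,0],
  [8,2,0,0,0,0],
  [12,3,0,0,0,0],
  [16,4,0,0,0,0],
  [20,5,0,0,0,0],
  [24,6,0,0,0,0],
  [28,7,0,0,0,0],
  [32,8,0,0,0,0],
  [36,9,0,0,0,0],
  [40,10,0,0,0,0],
  [44,11,0,0,0,0],
  [48,12,0,0,0,0],
  [52,13,0,0,0,0],
  [56,14,0,0,0,0],
  [60,15,0,0,0,0],
  [61,15.2,0,0,0,0],
  [61,15.2,0,0,0,0],
  [61,15.2,0,0,0,0],
])

```text
clock: 13.9
eef_pos: [538.8, 292.6, 227.9]
tool_rot: [-3.141, 0.002, 1.622]
force: [0.1, -0.4, 0.4]
width: 85.3
```

Run:
```python
from h import *
s=ctrl.read_state(); print(s['eef_pos'],s['tool_rot'],s['force'],s['qpos'])
np.save('T3',Tw(s)); a=snap('wrist','w3'); b=snap('side','s3')
c=cv2.resize(b[100:400,180:480],(600,600))
o=np.hstack([cv2.resize(a,(400,300)),c[:300,200:600]]); o=np.vstack([o,np.hstack([cv2.resize(b,(400,300)),c[300:,100:500]])]);cv2.imwrite('pics/o3.png',o[:,:,::-1])
```

```text
[538.78342061 292.59479036 227.92206308] [-3.14071044e+00  1.97207925e-03  1.62203403e+00] [ 0.11184032 -0.35208914  0.36128085] [-0.46215345  0.58025154 -0.1316362   1.62536205  0.09055934  0.94366015
 -0.57456363]
```

View pics/o3.png

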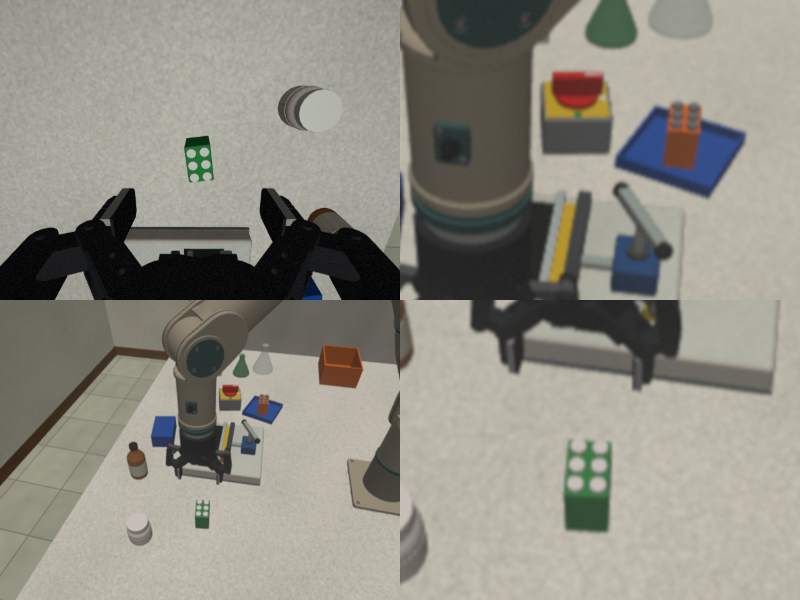

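Run:
```python
from h import *
T=np.load('T3.npy'); a=cv2.imread('pics/w3.png')
g=cv2.cvtColor(a,cv2.COLOR_BGR2HSV); m=cv2.inRange(g,(50,90,85),(80,255,255)); m[:200]=0
m=cv2.morphologyEx(m,cv2.MORPH_CLOSE,np.ones((15,15)))
c=max(cv2.findContours(m,0,2)[0],key=cv2.contourArea)
r=cv2.minAreaRect(c); print(r)
p=np.array([w(u,v,60,T) for u,v in cv2.boxPoints(r)]);print(p,p.mean(0))
print([np.linalg.norm(p[i]-p[i-1]) for i in range(4)])
for u,v in [(296,239),(338,236),(342,286),(304,292)]: print(w(u,v,60,T))
```

```text
((318.06707763671875, 261.1036682128906), (56.099220275878906, 41.19096374511719), 83.6598129272461)
[[517.6 276.9  60. ]
 [556.1 283.4  60. ]
 [566.2 226.3  60. ]
 [525.7 219.2  60. ]] [541.4  251.45  60.  ]
[np.float64(58.26577039737825), np.float64(39.04484601070928), np.float64(57.98637771063129), np.float64(41.11763611882376)]
[519.1 273.5  60. ]
[558.9 278.6  60. ]
[566.5 227.   60. ]
[529.  218.6  60. ]
```

>>> move_arm([
  [-2,0,0,0,0,-3],
  [-4.1,0.1,2,0,0,-6],
  [-4.1,0.1,6,0,0,-6],
  [-4.1,0.1,10,0,0,-6],
  [-4.1,0.1,14,0,0,-6],
  [-4.1,0.1,17,0,0,-6],
  [-4.1,0.1,19,0,0,-6],
  [-4.1,0.1,19.9,0,0,-6],
  [-4.1,0.1,19.9,0,0,-6],
  [-4.1,0.1,19.9,0,0,-6],
])

```text
clock: 15.0
eef_pos: [542.9, 253.3, 30.4]
tool_rot: [3.14, -0.0, 1.727]
force: [0.3, 1.4, -0.2]
width: 85.6
```

>>> move_arm([
  [0,0,0,0,0,0],
  [0,0,0,0,0,0],
  [0,0,0,0,0,0],
  [0,0,0,0,0,0],
  [0,0,0,0,0,0],
  [0,0,0,0,0,0],
  [0,0,0,0,0,0],
], grip=-1)

```text
clock: 15.7
eef_pos: [542.6, 253.9, 30.3]
tool_rot: [3.14, -0.0, 1.728]
force: [-1.7, -0.9, 5.9]
width: 38.9
```

>>> move_arm([
  [0,0,-2,0,0,0],
  [0,0,-5,0,0,0],
  [0,0,-9,0,0,0],
  [0,0,-12,0,0,0],
  [-3,-0.2,-12,0,0,1],
  [-6.5,-0.4,-12,0,0,2],
  [-10,-0.6,-12,0,0,3],
  [-13.5,-0.8,-12,0,0,4],
  [-17,-1,-12,0,0,5],
  [-20.5,-1.2,-12,0,0,6.4],
  [-24,-1.4,-12,0,0,6.4],
  [-26.5,-1.5,-12,0,0,6.4],
  [-28.4,-1.6,-12,0,0,6.4],
  [-28.4,-1.6,-12,0,0,6.4],
  [-28.4,-1.6,-12,0,0,6.4],
])

```text
clock: 17.2
eef_pos: [570.2, -29.2, 149.0]
tool_rot: [-3.141, -0.001, 1.615]
force: [0.1, 0.6, -3.2]
width: 39.1
```

Run:
```python
from h import *
s=ctrl.read_state(); print(s['eef_pos'],s['tool_rot'],s['force'])
np.save('T4',Tw(s)); a=snap('wrist','w4'); b=snap('side','s4')
c=cv2.resize(b[150:330,260:440],(400,400))
o=np.hstack([cv2.resize(a,(400,300)),c[50:350]]); cv2.imwrite('pics/o4.png',o[:,:,::-1])
```

```text
[570.22449445 -29.22536653 148.98370412] [-3.14071728e+00 -6.76602660e-04  1.61541554e+00] [ 0.05301457  0.64707087 -3.21382083]
```

View pics/o4.png

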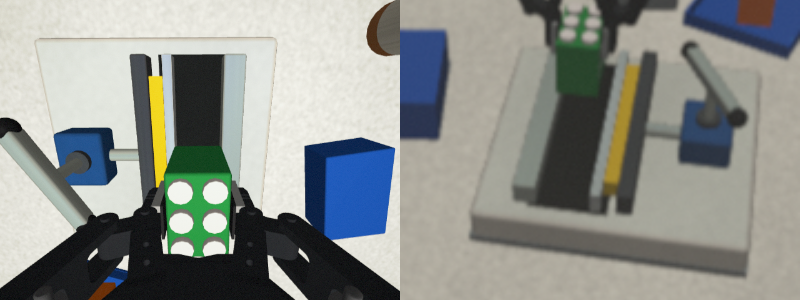

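Run:
```python
from h import *
T=np.load('T4.npy'); a=cv2.imread('pics/w4.png')
for r in (100,150,200): print(r,[tuple(int(x) for x in a[r,c]) for c in range(256,400,4)] if r==150 else '')
for l,u,v in [('pad',277,88),('fix',358,88),('pad',279,200),('fix',363,200)]: print(l,w(u,v,69,T))
```

```text
100 
150 [(35, 219, 243), (32, 215, 242), (217, 206, 191), (221, 210, 197), (217, 205, 190), (128, 133, 135), (53, 51, 49), (36, 35, 33), (39, 36, 36), (25, 29, 27), (34, 36, 33), (32, 32, 31), (33, 30, 32), (34, 34, 31), (35, 35, 32), (33, 31, 29), (37, 32, 35), (34, 31, 32), (36, 35, 34), (33, 31, 33), (32, 34, 35), (21, 27, 25), (36, 37, 36), (31, 32, 31), (32, 36, 31), (62, 67, 66), (194, 191, 173), (198, 195, 179), (195, 193, 178), (197, 196, 180), (195, 195, 178), (199, 200, 182), (193, 196, 181), (196, 196, 179), (224, 229, 226), (225, 230, 226)]
200 
pad [540.8  73.2  69. ]
fix [589.5  75.3  69. ]
pad [542.9   5.2  69. ]
fix [598.3   7.7  69. ]
```

>>> move_arm([
  [0,0,2,0,0,0],
  [0,0,4,0,0,0],
  [0,0,5,0,0,0],
  [0,0,5.8,0,0,0],
  [0,0,6.5,0,0,0],
  [0,0,7,0,0,0],
  [0,0,7.2,0,0,0],
  [0,0,7.3,0,0,0],
  [0,0,7.3,0,0,0],
])

```text
clock: 18.2
eef_pos: [570.9, -29.5, 76.5]
tool_rot: [3.141, -0.0, 1.616]
force: [-0.3, -1.1, -2.9]
width: 39.3
```

>>> move_arm([
  [0,0,0.15,0,0,0],
  [0,0,0.2,0,0,0],
  [0,0,0.2,0,0,0],
])

```text
clock: 18.5
eef_pos: [571.1, -29.5, 75.3]
tool_rot: [3.14, 0.0, 1.616]
force: [-0.1, 0.2, 4.5]
width: 39.3
```

>>> move_arm([
  [0,0,0,0,0,0],
  [0,0,0,0,0,0],
  [0,0,0,0,0,0],
  [0,0,0,0,0,0],
  [0,0,-2,0,0,0],
  [0,0,-5,0,0,0],
  [0,0,-9,0,0,0],
  [0,0,-13,0,0,0],
  [0,-3,-14,0,0,-6],
  [0,-6,-14,0,0,-12],
  [0,-9,-14,0,0,-18],
  [0,-12,-14,0,0,-24],
  [0,-12.5,-14,0,0,-29],
  [0,-12.5,-14,0,0,-29],
  [0,-12.5,-14,0,0,-29],
], grip=1)

```text
clock: 20.0
eef_pos: [446.7, -35.2, 214.5]
tool_rot: [3.14, 0.001, 2.12]
force: [-0.1, 0.2, 0.6]
width: 85.7
```

Run:
```python
from h import *
s=ctrl.read_state(); print(s['eef_pos'],s['tool_rot'],s['force'],s['qpos'])
np.save('T5',Tw(s)); a=snap('wrist','w5'); cv2.imwrite('pics/o5.png',a[:,:,::-1])
```

```text
[446.6752761  -35.16634573 214.52878655] [3.14034299e+00 5.24180053e-04 2.11997028e+00] [-0.05103526  0.17954746  0.64626092] [ 0.25853432  0.38287349 -0.32515502  2.06998816  0.18304569  0.71399139
  0.36579186]
```

View pics/o5.png

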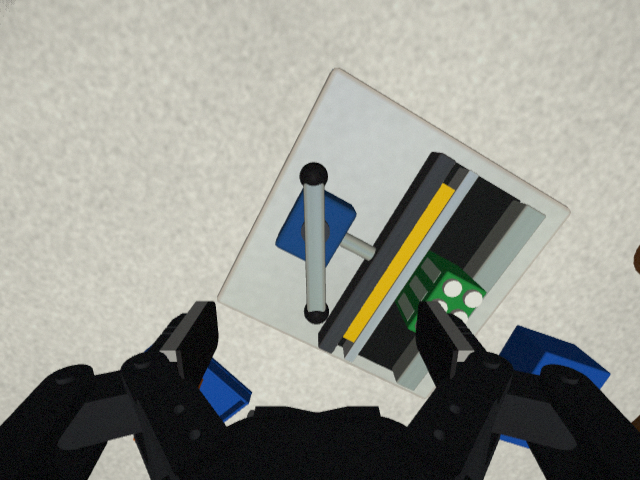

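Run:
```python
from h import *
T=np.load('T5.npy')
for u,v,z in [(314,175,128),(316,310,128),(315,244,128),(315,232,80)]: print(w(u,v,z,T))
```

```text
[418.1   7.7 128. ]
[471.4 -77.1 128. ]
[443.7 -33.1 128. ]
[446. -37.  80.]
```

>>> move_arm([
  [0.1,-0.1,3,0,0,0],
  [0.1,-0.1,6,0,0,0],
  [0.1,-0.1,8.5,0,0,0],
  [0.1,-0.1,10.2,0,0,0],
  [0.1,-0.1,10.2,0,0,0],
  [0.1,-0.1,10.2,0,0,0],
])

```text
clock: 20.65
eef_pos: [445.1, -34.5, 112.3]
tool_rot: [-3.142, -0.0, 2.122]
force: [0.9, 0.0, 0.0]
width: 85.7
```

>>> move_arm([
  [0,0,0,0,0,0],
  [0,0,0,0,0,0],
  [0,0,0,0,0,0],
  [0,0,0,0,0,0],
  [0,0,0,0,0,0],
  [0,0,0,0,0,0],
  [0,0,0,0,0,0],
  [0,0,0,0,0,0],
], grip=-1)

```text
clock: 21.45
eef_pos: [445.0, -34.6, 112.8]
tool_rot: [3.14, 0.001, 2.122]
force: [-0.6, -0.1, 6.0]
width: 12.9
```

>>> move_arm([
  [0,0,0,0,0,5],
  [0,0,0,0,0,10],
  [0,0,0,0,0,15],
  [0,0,0,0,0,20],
  [0,0,0,0,0,25],
  [0,0,0,0,0,30],
  [0,0,0,0,0,35],
  [0,0,0,0,0,40],
  [0,0,0,0,0,45],
  [0,0,0,0,0,50],
  [0,0,0,0,0,55],
  [0,0,0,0,0,60],
  [0,0,0,0,0,65],
  [0,0,0,0,0,70],
  [0,0,0,0,0,75],
  [0,0,0,0,0,80],
  [0,0,0,0,0,80],
])

```text
clock: 23.15
eef_pos: [447.2, -35.0, 112.8]
tool_rot: [3.138, -0.003, 0.726]
force: [5.3, -0.2, 0.5]
width: 13.0
```

Run:
```python
from h import *
s=ctrl.read_state(); print(s['eef_pos'],s['tool_rot'],s['force'],s['torque'],s['qpos'])
```

```text
[447.20259568 -34.96785529 112.81566703] [ 3.13755227 -0.00341504  0.72551196] [ 5.33365674 -0.16718337  0.5310371 ] [-0.04909976 -0.96155689 -0.20933972] [-0.08475318  0.5560053   0.14226318  2.18083355 -0.18722275  0.41043225
 -0.63738484]
```

>>> move_arm([
  [0,0,0,0,0,5],
  [0,0,0,0,0,10],
  [0,0,0,0,0,15],
  [0,0,0,0,0,20],
  [0,0,0,0,0,25],
  [0,0,0,0,0,30],
  [0,0,0,0,0,35],
  [0,0,0,0,0,40],
  [0,0,0,0,0,45],
  [0,0,0,0,0,50],
  [0,0,0,0,0,55],
  [0,0,0,0,0,60],
  [0,0,0,0,0,65],
  [0,0,0,0,0,70],
  [0,0,0,0,0,75],
  [0,0,0,0,0,80],
  [0,0,0,0,0,80],
])

```text
clock: 24.85
eef_pos: [447.3, -37.2, 112.8]
tool_rot: [-3.142, -0.007, -0.671]
force: [6.3, -5.9, -0.1]
width: 12.9
```

Run:
```python
from h import *
s=ctrl.read_state(); print(s['eef_pos'],s['tool_rot'],s['force'],s['torque'],s['qpos'])
np.save('T6',Tw(s)); a=snap('wrist','w6'); b=snap('side','s6'); d=snap('scene','c6')
o=np.hstack([cv2.resize(a,(400,300)),cv2.resize(b[190:290,290:423],(400,300),interpolation=2)])
o=np.vstack([o,np.hstack([cv2.resize(d[180:300,240:400],(400,300),interpolation=2),cv2.resize(d,(400,300))])])
cv2.imwrite('pics/o6.png',o[:,:,::-1])
```

```text
[447.29605769 -37.21762648 112.83310139] [-3.14150277 -0.00705807 -0.67148972] [ 6.25483071 -5.89223347 -0.08719807] [-0.93220985 -1.092377   -0.13503028] [-0.34165339  0.61255764  0.52849725  2.18758066 -0.65196553  0.49149301
 -1.54772095]
```

View pics/o6.png

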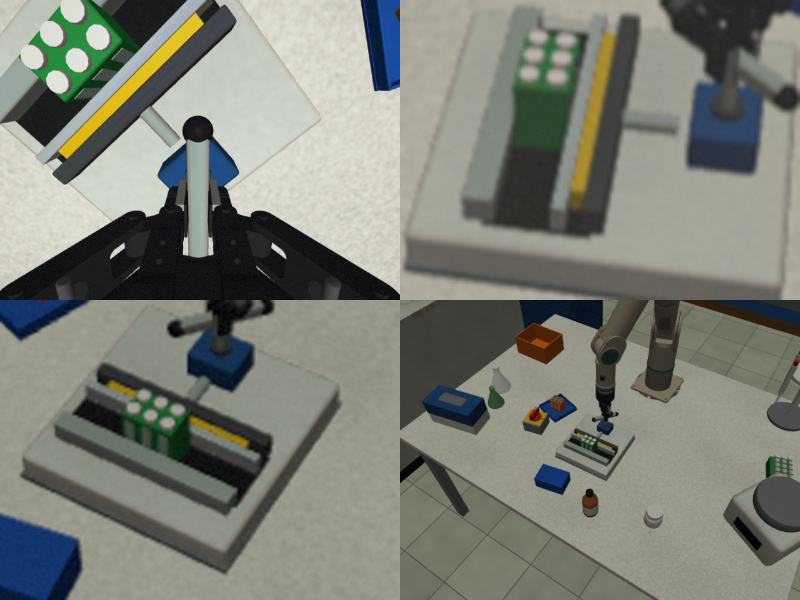

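>>> move_arm([
  [0,0,0,0,0,4],
  [0,0,0,0,0,8],
  [0,0,0,0,0,12],
  [0,0,0,0,0,16],
  [0,0,0,0,0,20],
  [0,0,0,0,0,24],
  [0,0,0,0,0,28],
  [0,0,0,0,0,32],
  [0,0,0,0,0,32],
  [0,0,0,0,0,32],
])

```text
clock: 26.0
eef_pos: [446.5, -37.7, 112.8]
tool_rot: [-3.139, -0.006, -1.229]
force: [4.6, -6.4, 0.8]
width: 12.7
```

Run:
```python
from h import *
s=ctrl.read_state(); print(s['eef_pos'],s['tool_rot'],s['force'],s['torque'],s['qpos'])
np.save('T7',Tw(s)); a=snap('wrist','w7')
def band(f,T):
    a=cv2.imread(f); h=cv2.cvtColor(a,cv2.COLOR_BGR2HSV); m=cv2.inRange(h,(20,150,120),(32,255,255))
    k,l,st,ce=cv2.connectedComponentsWithStats(m); i=1+np.argmax(st[1:,4])
    r=cv2.minAreaRect(np.argwhere(l==i)[:,::-1].astype(np.float32)); p=np.array([w(u,v,66,T) for u,v in cv2.boxPoints(r)])
    print(f,st[i],[round(float(np.linalg.norm(p[j]-p[j-1])),1) for j in range(4)],p.tolist())
band('pics/w5.png',np.load('T5.npy'));band('pics/w6.png',np.load('T6.npy'));band('pics/w7.png',np.load('T7.npy'))
```

```text
[446.52113734 -37.73467427 112.84104764] [-3.13909217 -0.0060669  -1.22910972] [ 4.61741908 -6.41276414  0.795756  ] [-1.22727725 -0.7210889  -0.02175593] [-0.43792529  0.6563768   0.68685485  2.19085587 -0.80736353  0.55884776
 -1.93877736]
pics/w5.png [ 343  183  112  160 2528] [15.1, 170.8, 12.9, 172.4] [[523.9, -116.9, 66.0], [517.7, 53.8, 66.0], [530.6, 53.8, 66.0], [538.9, -118.4, 66.0]]
pics/w6.png [  93   20  233  234 6539] [12.1, 171.2, 10.2, 173.3] [[541.5, 55.5, 66.0], [549.2, -115.5, 66.0], [539.2, -117.3, 66.0], [529.4, 55.7, 66.0]]
pics/w7.png [ 129   68   60  283 3618] [8.9, 171.9, 6.9, 172.0] [[541.7, 56.3, 66.0], [549.6, -115.4, 66.0], [542.8, -116.7, 66.0], [532.9, 55.0, 66.0]]
```

View pics/w7.png

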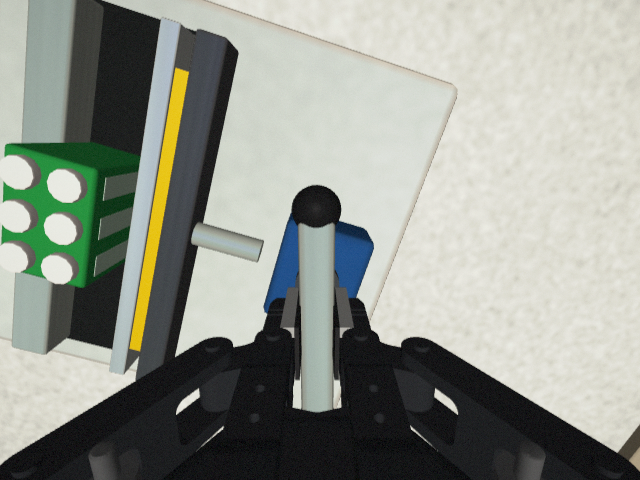

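>>> move_arm([
  [0,0,0,0,0,0],
  [0,0,0,0,0,0],
  [0,0,0,0,0,0],
  [0,0,0,0,0,0],
  [0,0,-3,0,0,0],
  [0,0,-7,0,0,0],
  [0,0,-11.8,0,0,0],
  [3,-0.1,-11.8,0,0,-8],
  [6,-0.2,-11.8,0,0,-16],
  [9,-0.3,-11.8,0,0,-24],
  [12,-0.4,-11.8,0,0,-32],
  [15,-0.5,-11.8,0,0,-40],
  [18,-0.5,-11.8,0,0,-48],
  [21,-0.6,-11.8,0,0,-56],
  [24,-0.7,-11.8,0,0,-64],
  [27,-0.8,-11.8,0,0,-72],
  [30,-0.8,-11.8,0,0,-80],
  [31.5,-0.8,-11.8,0,0,-80],
  [31.5,-0.8,-11.8,0,0,-80],
  [31.5,-0.8,-11.8,0,0,-80],
], grip=1)

```text
clock: 28.05
eef_pos: [557.1, -327.9, 229.7]
tool_rot: [-3.14, 0.001, 0.167]
force: [-0.3, -0.3, -0.3]
width: 85.1
```

Run:
```python
from h import *
s=ctrl.read_state(); print(s['eef_pos'],s['tool_rot'],s['force'],s['qpos'])
np.save('T8',Tw(s)); a=snap('wrist','w8'); b=snap('side','s8')
o=np.hstack([cv2.resize(a,(400,300)),cv2.resize(b,(400,300))])
cv2.imwrite('pics/o8.png',o[:,:,::-1])
```

```text
[ 557.08632455 -327.90236505  229.71634703] [-3.13981700e+00  9.94915173e-04  1.67208411e-01] [-0.25635803 -0.26137937 -0.26964091] [ 0.23756366  0.66146663  0.43674422  1.53566852 -0.31139598  1.01591213
 -0.64459268]
```

View pics/o8.png

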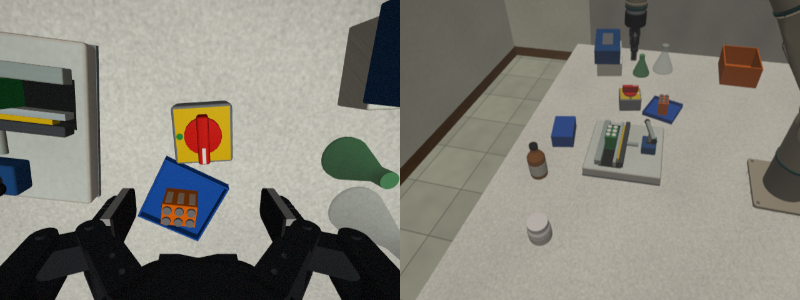

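Run:
```python
from h import *
T=np.load('T8.npy')
for u,v,z in [(202*1.6,114*1.6,99),(205*1.6,163*1.6,99),(203*1.6,136*1.6,69)]: print(w(u,v,z,T))
```

```text
[ 596.2 -325.6   99. ]
[ 531.3 -341.1   99. ]
[ 561.3 -333.7   69. ]
```

>>> move_arm([
  [0.3,0.5,3,0,0,-3],
  [0.3,0.5,6,0,0,-3],
  [0.3,0.5,9,0,0,-3],
  [0.3,0.5,12,0,0,-3],
  [0.3,0.5,14,0,0,-3],
  [0.3,0.5,15.4,0,0,-3],
  [0.3,0.5,15.4,0,0,-3],
  [0.3,0.5,15.4,0,0,-3],
])

```text
clock: 28.95
eef_pos: [562.0, -333.1, 77.0]
tool_rot: [3.141, -0.001, 0.221]
force: [-0.5, -0.5, -0.2]
width: 85.4
```

>>> move_arm([
  [0,0,0,0,0,0],
  [0,0,0,0,0,0],
  [0,0,0,0,0,0],
  [0,0,0,0,0,0],
  [0,0,0,0,0,0],
  [0,0,0,0,0,0],
  [0,0,0,0,0,0],
  [0,0,0,0,0,0],
], grip=-1)

```text
clock: 29.75
eef_pos: [561.7, -334.1, 76.9]
tool_rot: [3.14, -0.001, 0.22]
force: [0.0, -1.9, 5.6]
width: 14.6
```

>>> move_arm([
  [0,0,0,0,0,5],
  [0,0,0,0,0,10],
  [0,0,0,0,0,15],
  [0,0,0,0,0,20],
  [0,0,0,0,0,25],
  [0,0,0,0,0,30],
  [0,0,0,0,0,35],
  [0,0,0,0,0,40],
  [0,0,0,0,0,45],
  [0,0,0,0,0,50],
  [0,0,0,0,0,55],
  [0,0,0,0,0,60],
  [0,0,0,0,0,65],
  [0,0,0,0,0,70],
  [0,0,0,0,0,75],
  [0,0,0,0,0,80],
  [0,0,0,0,0,85],
  [0,0,0,0,0,88],
  [0,0,0,0,0,88],
])

```text
clock: 31.65
eef_pos: [561.8, -334.1, 76.9]
tool_rot: [-3.141, -0.002, -1.318]
force: [-0.4, -1.3, 5.3]
width: 14.7
```

>>> move_arm([
  [0,0,0,0,0,0],
  [0,0,0,0,0,0],
  [0,0,0,0,0,0],
  [0,0,0,0,0,0],
  [0,0,-3,0,0,0],
  [0,0,-7,0,0,0],
  [0,0,-11,0,0,0],
  [0,0,-15,0,0,0],
  [0,0,-15,0,0,0],
  [0,0,-15,0,0,0],
], grip=1)

```text
clock: 32.65
eef_pos: [561.7, -333.3, 227.1]
tool_rot: [-3.14, -0.001, -1.316]
force: [-1.0, 1.2, -0.6]
width: 84.9
```

Run:
```python
from h import *
s=ctrl.read_state(); print(s['eef_pos'],s['tool_rot'],s['force'],s['qpos'])
a=snap('wrist','w9'); b=snap('side','s9')
o=np.hstack([cv2.resize(a,(400,300)),cv2.resize(b[100:325,200:500],(400,300),interpolation=2)])
cv2.imwrite('pics/o9.png',o[:,:,::-1])
```

```text
[ 561.74468701 -333.28539208  227.09752879] [-3.13996433e+00 -5.86277341e-04 -1.31583585e+00] [-1.04431262  1.16145774 -0.61032055] [ 0.03385739  0.7867817   0.87040461  1.52830169 -0.643054    1.12976202
 -1.84679784]
```

View pics/o9.png

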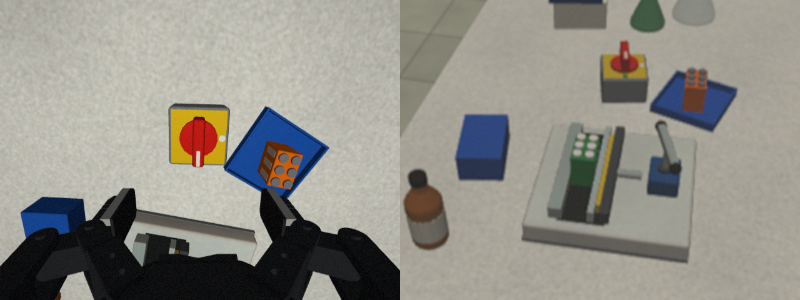

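Run:
```python
from h import *
a=cv2.imread('pics/scene0.png')
cv2.imwrite('pics/far.png',np.hstack([cv2.resize(a[235:305,570:640],(400,400),interpolation=2),cv2.resize(a[250:320,370:440],(400,400),interpolation=2)]))
```

```text
(no output)
```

View pics/far.png

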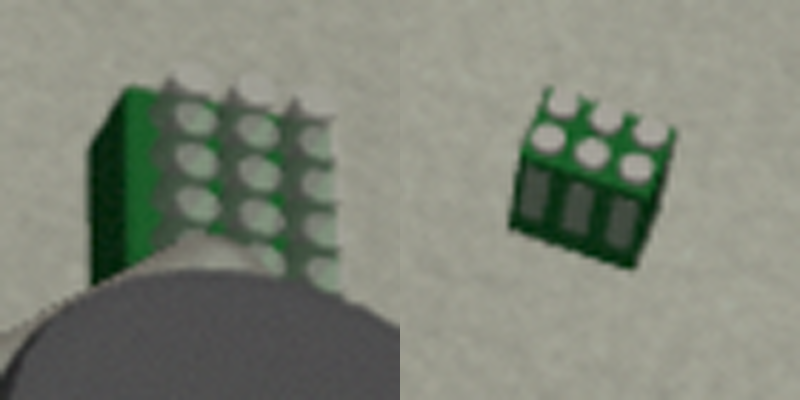

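The far object is a larger prop with three columns of at least four clear tubes, not one of the six-cap racks. I'm handing in the job.

```bash
python3 -c "
from h import *
print(ctrl.finish_job())"
```

```text
the job is handed in; nothing more can be done
None
```

I did the job in the order asked and handed it in at about 33 s on the robot's clock; no verdict was reported.

1. **Isolator off:** I turned it off before lifting any rack, and the pictures showed its handle in the off position.
2. **Orange rack:** I moved it from the clamp to the blue return tray, where it stands upright.
3. **Green rack:** There was only one. It stands in the middle of the clamp, long sides along the jaws. The gap was about 50–53 mm, so I did not back the T-handle off first.
4. **Clamping:** I turned the T-handle clockwise to about 4.4 rad. The yellow band shrank from 14.0 mm to 7.9 mm, so the pad is pushed in about 6 mm and not bottomed.
5. **Isolator on:** I switched it on again, let go and raised the arm clear.

**Last checks:** The final pictures show the isolator's white line on the green-dot side, the orange rack upright in the tray and the green rack held in the clamp. The bottle and the tip box look undisturbed. The jar was outside the last pictures and looked undisturbed in the one before.

- **Torque reading:** The wrist torque did not clearly show the rising resistance, so I judged firmness by the yellow band and the handle angle.
- **Other green object:** The large green rack at the far edge of the bench is a bigger prop with many clear tubes. I left it alone.

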